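Clear the packing station and hang both templates

TASK

First carry all the scrap (cedar offcuts and paper balls) from the dark green mat into the blue bin. Then hang each template on its lane of the sloped stand, the side whose sample cigar in the black tray behind has a band of the template's colour: press its keyholes over the two studs, striped edge uppermost, and slide it down until it is fully home and flat on the stand. Leave all the cigars and the glue jar where they are.

Things in the scene. Friction and masses are not known exactly. Their poses are not given: they have to be found in the camera images.
- green_template: Green template. Aluminium plate 140 (y) x 100 (x) x 6 mm, 0.2 to 0.33 kg, with a green square grip knob, 26 x 26 mm in line with the edges, 44 mm tall, upright at the middle of the front face. Origin: centre of the back face; x to its top edge, z out of the front face (knob's top at z = 50 mm). Starts flat on the table at the left, knob up, top edge away from the robot; the two templates swap places.
- green_template_top (a point): Point on that plate's front at x = 45, y = 0, z = 6 mm, in the green stripe along its top edge. The plate has two keyholes right through, at y = -45 and +45 mm: a large end 26 x 26 mm centred at x = -12 mm and, above it (towards the stripe), a slot 13 mm wide with its closed end at x = +18 mm.
- red_template: Red template. Aluminium plate 140 (y) x 100 (x) x 6 mm, 0.2 to 0.33 kg, with a red square grip knob, 26 x 26 mm in line with the edges, 44 mm tall, upright at the middle of the front face. Origin: centre of the back face; x to its top edge, z out of the front face (knob's top at z = 50 mm). Starts flat on the table at the left, knob up, top edge away from the robot; the two templates swap places.
- red_template_top (a point): Point on that plate's front at x = 45, y = 0, z = 6 mm, in the red stripe along its top edge. The plate has two keyholes right through, at y = -45 and +45 mm: a large end 26 x 26 mm centred at x = -12 mm and, above it (towards the stripe), a slot 13 mm wide with its closed end at x = +18 mm.
- left_studs (a point): Point on the stand's sloping face midway between the two steel studs of its left lane (left as the robot sees it), 85 mm above the table; x up the slope, y left along the face, z out of it. Studs square out of the face at y = -45 and +45 mm: neck 8 mm diameter, 9 mm long, then a head 18 mm diameter, 4 mm thick. A template goes on with its origin at x = +12 mm and ends fully down at x = -14, y = 0, z = 0.
- right_studs (a point): Point on the stand's sloping face midway between the two steel studs of its right lane (right as the robot sees it), 85 mm above the table; x up the slope, y left along the face, z out of it. Studs square out of the face at y = -45 and +45 mm: neck 8 mm diameter, 9 mm long, then a head 18 mm diameter, 4 mm thick. A template goes on with its origin at x = +12 mm and ends fully down at x = -14, y = 0, z = 0.
- stand: Fixed wooden packing stand, 340 mm wide, two lanes side by side (middles 170 mm apart); flat face 180 mm long, sloping at 30 degrees to the horizontal, low edge (34 mm up) towards the robot, high edge 124 mm up. Origin: centre of its foot on the table, x away from the robot, y left. Behind it a low black tray, 60 x 340 x 18 mm (middle at x = 116 mm), with one wrapped cigar in each half, the sample of that lane.
- bin_in (a point): centre of the inner floor (4 mm above the table) of the open blue waste bin, outside 180 x 180 mm, walls 4 mm thick, rim 90 mm above the table; its x and y along its sides. Fixed to the table.
- mat: dark green work mat fixed to the table, 150 (x) x 340 (y) x 3 mm; origin: centre of its underside, on the table
- scrap1: pale cedar offcut, 50 (x) x 22 (y) x 20 mm high, 25 g. Origin: centre of its underside as it lies at the start, z up, sides along x and y. On the dark green mat at the start. May be absent.
- scrap2: pale cedar offcut, 42 (x) x 26 (y) x 18 mm high, 25 g. Origin: centre of its underside as it lies at the start, z up, sides along x and y. On the dark green mat at the start. May be absent.
- scrap3: pale cedar offcut, 36 (x) x 30 (y) x 24 mm high, 25 g. Origin: centre of its underside as it lies at the start, z up, sides along x and y. On the dark green mat at the start. May be absent.
- scrap4: pale cedar offcut, 46 (x) x 24 (y) x 22 mm high, 25 g. Origin: centre of its underside as it lies at the start, z up, sides along x and y. On the dark green mat at the start. May be absent.
- scrap5: white stiff crumpled paper ball, about 30 x 30 x 30 mm, 15 g. Origin: centre of its underside as it lies at the start, z up, sides along x and y. On the dark green mat at the start. May be absent.
- scrap6: white stiff crumpled paper ball, about 30 x 30 x 30 mm, 15 g. Origin: centre of its underside as it lies at the start, z up, sides along x and y. On the dark green mat at the start. May be absent.
- green_sample: square wrapped cigar, 130 mm long (y), 19 mm thick, with a green band, lying in the left or the right half of the tray behind the stand. Origin: centre of its underside.
- red_sample: square wrapped cigar, 130 mm long (y), 19 mm thick, with a red band, lying in the left or the right half of the tray behind the stand. Origin: centre of its underside.
- cigar_stack: loose stack of gold-banded wrapped cigars, 130 x 100 x 59 mm, right of the stand; origin: centre of its underside. Bystander.
- glue_jar: amber glass jar, 60 mm diameter, 85 mm tall, beyond the stand to the left; origin: centre of its underside. Bystander.
Mind the look-alikes: they are no part of the job. What is shaped like the scrap3 but pink is not meant. What is shaped like the green_template but turquoise is not meant.

How it is judged:
On the way, in this order (a step that is already met when the one before it is completed fails the run):
1. all the scrap is in the bin (x of scrap1 in the frame of bin_in between -0.088 and 0.088 m and y of scrap1 in the frame of bin_in between -0.088 and 0.088 m and z of scrap1 in the frame of bin_in between -0.01 and 0.085 m and x of scrap2 in the frame of bin_in between -0.088 and 0.088 m and y of scrap2 in the frame of bin_in between -0.088 and 0.088 m and z of scrap2 in the frame of bin_in between -0.01 and 0.085 m and x of scrap3 in the frame of bin_in between -0.088 and 0.088 m and y of scrap3 in the frame of bin_in between -0.088 and 0.088 m and z of scrap3 in the frame of bin_in between -0.01 and 0.085 m and x of scrap4 in the frame of bin_in between -0.088 and 0.088 m and y of scrap4 in the frame of bin_in between -0.088 and 0.088 m and z of scrap4 in the frame of bin_in between -0.01 and 0.085 m and x of scrap5 in the frame of bin_in between -0.088 and 0.088 m and y of scrap5 in the frame of bin_in between -0.088 and 0.088 m and z of scrap5 in the frame of bin_in between -0.01 and 0.085 m and x of scrap6 in the frame of bin_in between -0.088 and 0.088 m and y of scrap6 in the frame of bin_in between -0.088 and 0.088 m and z of scrap6 in the frame of bin_in between -0.01 and 0.085 m), for 0.2 s.
2. both templates hang locked on the studs of their lanes ((((y of green_sample in the frame of stand above 0 m and x of green_template in the frame of left_studs between -0.02 and -0.009 m and y of green_template in the frame of left_studs between -0.006 and 0.006 m and z of green_template in the frame of left_studs between -0.004 and 0.006 m and angle between the z axis of green_template and the z axis of left_studs, either way round below 0.1 rad and x of green_template_top in the frame of left_studs above 0.02 m and linear speed of green_template below 0.02 m/s) and (y of red_sample in the frame of stand below 0 m and x of red_template in the frame of right_studs between -0.02 and -0.009 m and y of red_template in the frame of right_studs between -0.006 and 0.006 m and z of red_template in the frame of right_studs between -0.004 and 0.006 m and angle between the z axis of red_template and the z axis of right_studs, either way round below 0.1 rad and x of red_template_top in the frame of right_studs above 0.02 m and linear speed of red_template below 0.02 m/s)) or ((y of green_sample in the frame of stand below 0 m and x of green_template in the frame of right_studs between -0.02 and -0.009 m and y of green_template in the frame of right_studs between -0.006 and 0.006 m and z of green_template in the frame of right_studs between -0.004 and 0.006 m and angle between the z axis of green_template and the z axis of right_studs, either way round below 0.1 rad and x of green_template_top in the frame of right_studs above 0.02 m and linear speed of green_template below 0.02 m/s) and (y of red_sample in the frame of stand above 0 m and x of red_template in the frame of left_studs between -0.02 and -0.009 m and y of red_template in the frame of left_studs between -0.006 and 0.006 m and z of red_template in the frame of left_studs between -0.004 and 0.006 m and angle between the z axis of red_template and the z axis of left_studs, either way round below 0.1 rad and x of red_template_top in the frame of left_studs above 0.02 m and linear speed of red_template below 0.02 m/s)))), for 0.2 s.
At the end, for the whole second after the job is handed in: All scrap present lies inside the bin; each template hangs on the two studs of the lane whose sample has its colour, stripe up the slope, within 5 mm of fully down, within 6 mm sideways, flat on the face (under 6 mm off, 0.1 rad) and at rest (all of step 1 and (((y of green_sample in the frame of stand above 0 m and x of green_template in the frame of left_studs between -0.02 and -0.009 m and y of green_template in the frame of left_studs between -0.006 and 0.006 m and z of green_template in the frame of left_studs between -0.004 and 0.006 m and angle between the z axis of green_template and the z axis of left_studs, either way round below 0.1 rad and x of green_template_top in the frame of left_studs above 0.02 m and linear speed of green_template below 0.02 m/s) and (y of red_sample in the frame of stand below 0 m and x of red_template in the frame of right_studs between -0.02 and -0.009 m and y of red_template in the frame of right_studs between -0.006 and 0.006 m and z of red_template in the frame of right_studs between -0.004 and 0.006 m and angle between the z axis of red_template and the z axis of right_studs, either way round below 0.1 rad and x of red_template_top in the frame of right_studs above 0.02 m and linear speed of red_template below 0.02 m/s)) or ((y of green_sample in the frame of stand below 0 m and x of green_template in the frame of right_studs between -0.02 and -0.009 m and y of green_template in the frame of right_studs between -0.006 and 0.006 m and z of green_template in the frame of right_studs between -0.004 and 0.006 m and angle between the z axis of green_template and the z axis of right_studs, either way round below 0.1 rad and x of green_template_top in the frame of right_studs above 0.02 m and linear speed of green_template below 0.02 m/s) and (y of red_sample in the frame of stand above 0 m and x of red_template in the frame of left_studs between -0.02 and -0.009 m and y of red_template in the frame of left_studs between -0.006 and 0.006 m and z of red_template in the frame of left_studs between -0.004 and 0.006 m and angle between the z axis of red_template and the z axis of left_studs, either way round below 0.1 rad and x of red_template_top in the frame of left_studs above 0.02 m and linear speed of red_template below 0.02 m/s)))); the robot touches nothing.
It fails at once if a sample, the cigar stack or the glue jar is moved more than 30 mm (distance of any of green_sample, red_sample, cigar_stack, glue_jar from where it was at the start of the episode above 0.03 m).
Of scrap1, scrap2, scrap3, scrap4, scrap5, scrap6 only 4 to 6 are there at a start; the rules pass over those that are not, and their reading is None.
At some moment in a run one of scrap1, scrap2, scrap3, scrap4, scrap5, scrap6 may be knocked a few centimetres aside while the robot is not near it.
Once in a run the grip may slacken for a moment while it holds something.
It also fails if it takes over 200 s, if anything falls off the work surface, if the arm or the gripper's body presses on something with over 40 N, if the wrist force passes 120 N, or if a joint passes its speed limit or range.

ROBOT

A 6-joint arm with a two-finger parallel gripper is mounted at the origin on the work surface. World frame = base frame: x ahead of the robot, y to its left, z up, the work surface at z = 0. Lengths are in m, angles in rad, forces in N, time in s.
With the tool pointing down it reaches from about 0.375 to 0.975 m from the base axis. Payload 3.8 kg.
Tool frame: the origin (TCP) lies midway between the tips of the shut fingers; the grasp point (between the pads) lies 19 mm behind it; z points along the fingers, y is the line along which they close (so a half turn about z gives the same grasp; the last joint's range is limited). The gripper opens to 88 mm and grips with 3 to 60 N. Pads are 18 mm wide; open, the fingers measure 123 mm over their backs; the gripper's body (75 mm by 187 mm) begins 45 mm behind the grasp point.
Start: joints at [1.092, 0.264, 1.604, -0, 1.274, -0.037], TCP at [0.289, 0.61, 0.239] pointing down, gripper open.
Joint ranges: [-2.63, 2.63], [-0.94, 2.18], [0.31, 2.57], [-1.31, 4.45], [0, 2.66], [-2.55, 2.55]. Speed limits (rad/s): [2.57, 2.57, 3.14, 3.14, 3.14, 3.14].

INTERFACE

Orientations are given as a 3x3 rotation matrix whose columns are the frame's x, y, z axes.
In Python, from cell import env, snapshot, get_calibration, close_job gives the robot as it stands. The module is installed in compiled form; this text tells all that it offers.
- The arm moves only by the shell command python3 -m crank 'ROWS' [FORCE]. ROWS is JSON, a list of rows, each a list of 3 entries, a list of its own where there are three numbers: the finger opening in mm, from 0 to 88.1, then the shift along the tool's x, y, z in units of 30 mm (1.0 is 30 mm), then the turn, a rotation vector about the tool's x, y, z in units of 5 degrees (1.0 is 5 degrees). In form: [[fingers, [x, y, z], [wx, wy, wz]], ...]. A call has exactly 10 rows; each row is the pose to reach, as a shift and turn from the pose commanded when the call began, along the tool's axes at that moment; what a row does not reach only later rows make up. A row lasts 1/12 s, in which the tool goes at most 41.7 mm and 7.16 degrees, less where a joint would pass 70% of its speed; a pose out of reach is approached as far as the arm can. A call with a gripper value outside its range is refused whole. The fingers move at their own pace and stop on an object; FORCE is the grip in N (left out, the last holds). Time passes only in rows, so rows that repeat a pose let the fingers close, or fill a call up. It gives the time, the measured TCP pose, the force, the opening and the grip force at its end, in the units of the state.
- env.read_state(): the state, without advancing time (a new reading comes with each control period).
- snapshot(name): name is "scene" or "top"; returns the picture (420x560x3 uint8, blue, green, red); there is no depth.
- get_calibration(name): a dict with "fx", "fy", "cx", "cy" (pixels), "R" (3x3) and "t" (3): a world point X has camera coordinates R X + t. Camera axes: x right, y down, z forward; pixel columns grow to the right and rows downward; lengths in m; the calibration is good to about 2 mm. A picture is of the moment at which its call begins. get_calibration takes no time and is no camera call.
- close_job(): hands the job in; it is judged then, once.
The state is a dict: "clock": time; "q": joint angles; "joint_vel": joint speeds; "joint_efforts": joint torques, N m; "position": TCP position; "orientation": TCP orientation; "ft_force": force on the tool from outside, world axes, zero at the start; "torque": the same for the moment, N m; "grip_width": finger opening in m; "finger_force": force on a finger pad.
Only numpy, scipy, OpenCV 4.12 (cv2) and the standard library are available. Lean on these libraries where they do the work, as an engineer would, in place of code of your own. Each camera call takes 0.05 s, during which the arm holds its last target. There are 200 camera calls.

## Working session

There is one attempt and no reset: what is moved stays moved. The work goes in short steps, Python scripts to look and compute and a shell command to move; the robot and the scene stay as the last step left them, time stands still between calls to the robot, and variables do not carry over. Pictures are saved under pics/ and viewed, at most 14 in all, crops included, and the job is handed in when it is done.

```bash
mkdir -p pics; python3 - <<'E'
from cell import *
import cv2,json
for n in("scene","top"):
    im=snapshot(n); cv2.imwrite(f"pics/{n}0.png",cv2.resize(im,(800,600),interpolation=cv2.INTER_CUBIC)); c=get_calibration(n); print(n,{k:(v.tolist() if hasattr(v,'tolist') else v) for k,v in c.items()})
s=env.read_state(); print(s)
E
```

```text
scene {'fx': 511.86037583265966, 'fy': 511.86037583265966, 'cx': 274.5381066563779, 'cy': 212.1109890462118, 'R': [[0.6256483478619055, 0.7800727984414292, 0.0071115363618080895], [0.6205125789098378, -0.4921086783264366, -0.6105679226183358], [-0.4727877792755754, 0.38641360981151424, -0.7919319654617464]], 't': [-0.3953221567322934, -0.29043346627281047, 1.9382786807469987]}
top {'fx': 487.7087679642768, 'fy': 487.7087679642768, 'cx': 283.065972437953, 'cy': 210.9282249179533, 'R': [[0.015741983869858134, -0.9996830771554885, 0.01964523333470255], [-0.9850240719880587, -0.01887901953375991, -0.1713801628704664], [0.17169673132562774, -0.016653163974983693, -0.9850090885782313]], 't': [0.02449070084712847, 0.5728203062067312, 1.1894358338601092]}
{'clock': 0.1, 'q': array([ 1.09206109e+00,  2.64678997e-01,  1.60525399e+00, -4.83497883e-08,
        1.27372988e+00, -3.69025662e-02]), 'joint_vel': array([ 0.00082454, -0.00070138, -0.00306193,  0.00133867, -0.00104679,
        0.00164628]), 'joint_efforts': array([ 9.77816890e-04, -5.03617322e+01, -3.58071721e+01,  7.32127740e-02,
        2.33075110e-02, -5.98717133e-05]), 'position': array([0.28832577, 0.60958953, 0.2375028 ]), 'orientation': array([[-9.03969507e-01,  4.27595862e-01, -9.53615220e-04],
       [ 4.27596919e-01,  9.03967642e-01, -1.83749389e-03],
       [ 7.63325194e-05, -2.06880137e-03, -9.99997857e-01]]), 'ft_force': array([-0.50170254,  0.30175466, -0.04792212]), 'torque': array([-0.05137457,  0.04877999,  0.00410717]), 'finger_force': 0.0, 'grip_width': 0.08805248120085037}
```

View pics/top0.png

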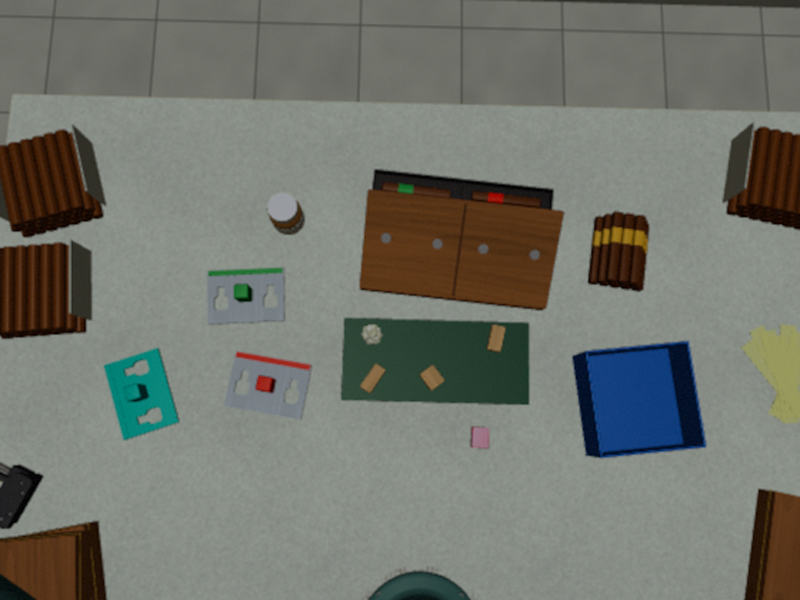

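View pics/scene0.png

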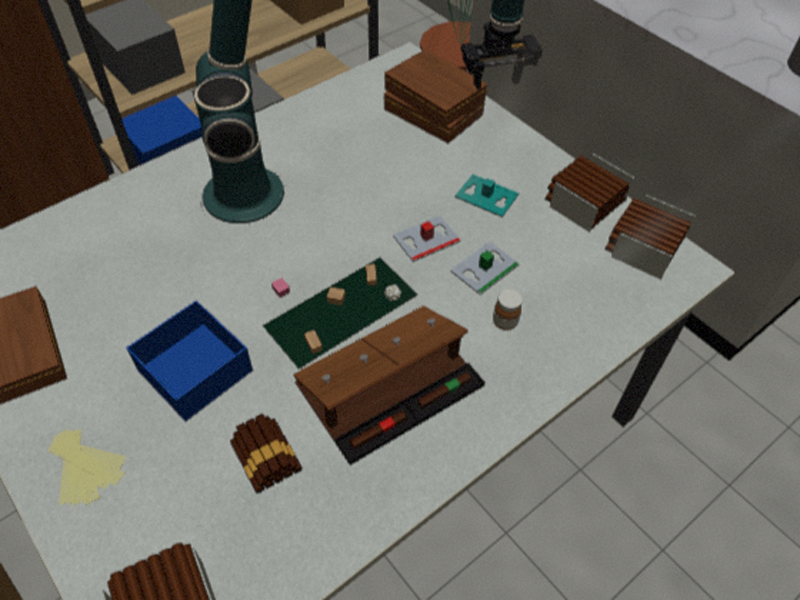

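Top view (800×600): the left lane's sample has a green band (405,188) and the right lane's a red one (495,198). The mat holds a paper ball (372,334) and three offcuts (373,378), (432,377), (496,338). The pink block (480,437) and the turquoise plate (141,393) are decoys. I'll confirm this in an enlarged crop.

```bash
cat > h.py <<'E'
from cell import *
import cv2,numpy as np
from scipy.spatial.transform import Rotation as Ro
def pt(n,u,v,z):   # original pixel -> world point at height z
    c=get_calibration(n);R=np.array(c["R"]);t=np.array(c["t"])
    d=R.T@np.array([(u-c["cx"])/c["fx"],(v-c["cy"])/c["fy"],1]);o=-R.T@t
    return o+d*(z-o[2])/d[2]
def px(n,X):
    c=get_calibration(n);p=np.array(c["R"])@X+np.array(c["t"]);return np.array([c["fx"]*p[0]/p[2]+c["cx"],c["fy"]*p[1]/p[2]+c["cy"]])
def crop(n,f,u0,v0,w,h,k):
    cv2.imwrite("pics/"+f,cv2.resize(snapshot(n)[v0:v0+h,u0:u0+w],None,fx=k,fy=k,interpolation=cv2.INTER_CUBIC))
def down(yaw):     # tool pointing down, closing axis (tool y) at world angle yaw
    y=np.array([np.cos(yaw),np.sin(yaw),0]);z=np.array([0,0,-1.]);return np.c_[np.cross(y,z),y,z]
def go(pos,R,p0=None,R0=None):  # print shift & turn in move units, from pose p0,R0 (default measured)
    s=env.read_state();p0=s["position"] if p0 is None else np.array(p0);R0=s["orientation"] if R0 is None else R0
    print("shift",np.round(R0.T@(np.array(pos)-p0)/.03,3),"turn",np.round(np.degrees(Ro.from_matrix(R0.T@R).as_rotvec())/5,3))
E
python3 - <<'E'
from h import *
crop("top","a1.png",225,215,160,75,5)
crop("top","a2.png",140,120,260,180,3)
E
```

```text
(no output)
```

View pics/a1.png

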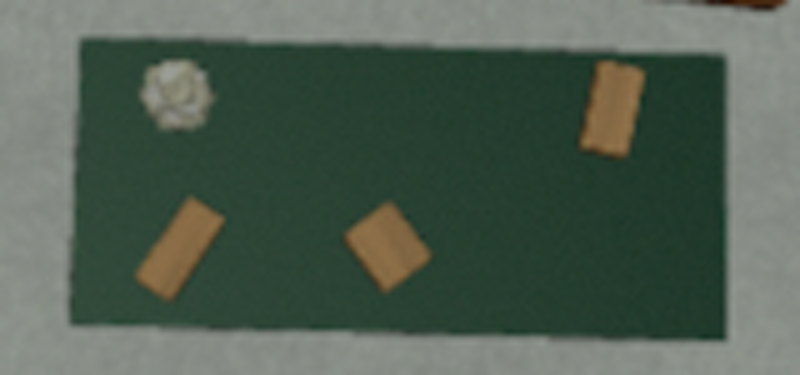

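View pics/a2.png

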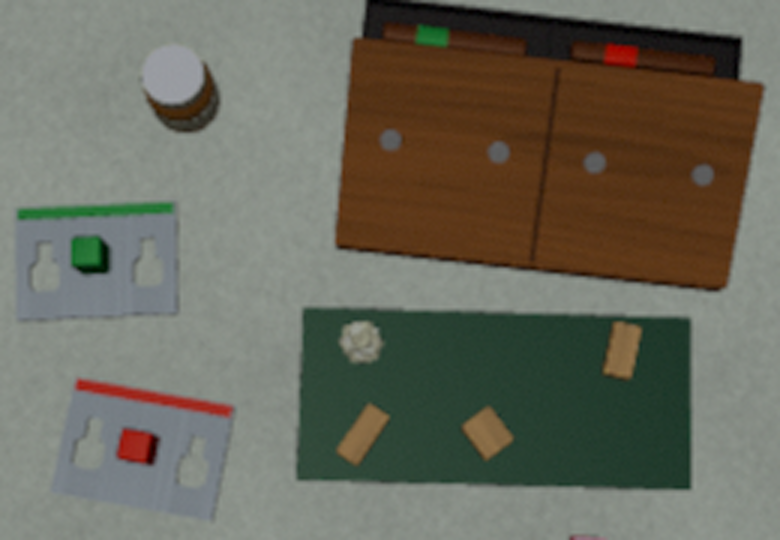

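Crop a1 (5×) shows the ball at (177,95) and offcuts at (180,248), (389,247) and (613,109). Crop a2 (3×) shows stud heads at (390,140), (499,152), (595,163) and (703,175), and the plate corners. The pink and turquoise look-alikes don't match the described colours, so I'm leaving them. So there are four pieces of scrap. The green template goes on the left lane and the red on the right.

```bash
cat > m.py <<'E'
from h import *
a1=lambda p,z:pt("top",225+(p[0]+.5)/5-.5,215+(p[1]+.5)/5-.5,z)
a2=lambda p,z:pt("top",140+(p[0]+.5)/3-.5,120+(p[1]+.5)/3-.5,z)
t0=lambda p,z:pt("top",(p[0]+.5)*.7-.5,(p[1]+.5)*.7-.5,z)
if __name__=="__main__":
    np.set_printoptions(precision=4,suppress=True)
    for n,c in dict(A=[(192,198),(223,216),(168,300),(137,277)],B=[(391,203),(431,255),(387,291),(346,238)],C=[(602,60),(645,70),(625,157),(581,148)]).items():
        P=np.array([a1(p,.023)[:2] for p in c]);r=cv2.minAreaRect((P*1000).astype(np.float32));print(n,P.mean(0),"sides",[np.round(np.linalg.norm(P[i]-P[i-1])*1000,1) for i in range(4)],[np.round(np.degrees(np.arctan2(*(P[i]-P[i-1])[::-1])),1) for i in range(4)])
    print("ball",a1((177,95),.02))
    for n,c in dict(G=[(17,210),(175,203),(178,313),(19,320)],R=[(78,380),(233,407),(212,520),(53,490)]).items():
        P=np.array([a2(p,.006)[:2] for p in c]);d=P[0]+P[3]-P[1]-P[2];e=P[0]+P[1]-P[2]-P[3]
        print(n,P.mean(0),"yaw from y edge",np.degrees(np.arctan2(-d[0],d[1])),"x edge",np.degrees(np.arctan2(e[1],e[0])),np.linalg.norm(d)/2,np.linalg.norm(e)/2)
    S=np.array([a2(p,.085+.013*.866)for p in[(390,140),(499,152),(595,163),(703,175)]]);print(S)
    d=S[0]+S[1]-S[2]-S[3];print("stand yaw",np.degrees(np.arctan2(-d[0],d[1])),"mid",np.linalg.norm(d)/2,np.linalg.norm(S[0]-S[1]),np.linalg.norm(S[2]-S[3]))
    B=np.array([t0(p,.09) for p in[(574,354),(688,343),(704,446),(588,457)]]);print("bin",B.mean(0),B)
E
python3 m.py
```

```text
A [0.4385 0.089 ] sides [np.float64(48.7), np.float64(18.3), np.float64(50.7), np.float64(19.6)] [np.float64(-33.6), np.float64(-119.1), np.float64(147.9), np.float64(54.7)]
B [ 0.4407 -0.0173] sides [np.float64(29.2), np.float64(33.3), np.float64(29.0), np.float64(33.9)] [np.float64(-51.4), np.float64(-141.7), np.float64(129.9), np.float64(38.6)]
C [ 0.5136 -0.1325] sides [np.float64(47.2), np.float64(22.8), np.float64(46.5), np.float64(23.0)] [np.float64(-13.6), np.float64(-102.2), np.float64(166.7), np.float64(79.4)]
ball [0.517  0.0925 0.02  ]
G [0.5855 0.3248] yaw from y edge 3.6941542745566056 x edge 4.398381205513008 0.1378339597480649 0.09787797680337133
R [0.4231 0.2762] yaw from y edge -9.241838408447226 x edge -8.934247180701863 0.13675160494737848 0.09626269997706298
[[ 0.6757  0.0703  0.0963]
 [ 0.6674 -0.02    0.0963]
 [ 0.6597 -0.0995  0.0963]
 [ 0.6513 -0.189   0.0963]]
stand yaw -5.413899836296821 mid 0.1701259318406765 0.09065004461078648 0.08984097928778592
bin [ 0.4052 -0.3625  0.09  ] [[ 0.48   -0.255   0.09  ]
 [ 0.5024 -0.4519  0.09  ]
 [ 0.3296 -0.4694  0.09  ]
 [ 0.3087 -0.2739  0.09  ]]
```

```bash
python3 - <<'E'
from h import *
go([.36,.3,.2],down(np.pi/2))
E
```

```text
shift [-6.573 -8.313  1.273] turn [-1.600e-02 -4.000e-03 -5.062e+00]
```

```bash
python3 -m crank '[[70,[-0.66,-0.83,0.13],[0,0,-0.5]],[70,[-1.3,-1.7,0.26],[0,0,-1]],[70,[-2.0,-2.5,0.4],[0,0,-1.5]],[70,[-2.65,-3.35,0.5],[0,0,-2]],[70,[-3.4,-4.3,0.65],[0,0,-2.6]],[70,[-4.2,-5.3,0.8],[0,0,-3.2]],[70,[-5.0,-6.3,1.0],[0,0,-3.8]],[70,[-5.8,-7.3,1.1],[0,0,-4.4]],[70,[-6.573,-8.313,1.273],[-0.016,-0.004,-5.062]],[70,[-6.573,-8.313,1.273],[-0.016,-0.004,-5.062]]]' 15; python3 - <<'E'
from h import *
s=env.read_state();print(s["position"],s["orientation"])
go([.4385,.089,.1],down(np.pi/2))
E
```

```text
clock: 1.03
position: [0.36, 0.2946, 0.1989]
orientation: [[-1.0, 0.002, -0.001], [0.002, 1.0, -0.003], [0.001, -0.003, -1.0]]
ft_force: [0.4, -0.0, -0.4]
grip_width: 0.07
finger_force: 0.0
[0.35998594 0.29459354 0.19892259] [[-0.99999788  0.0017939  -0.00101344]
 [ 0.0017971   0.99999336 -0.00316929]
 [ 0.00100775 -0.00317111 -0.99999446]]
shift [-2.633 -6.838  3.316] turn [-0.036 -0.012 -0.021]
```

```bash
python3 -m crank '[[70,[-0.4,-1,0.5],[0,0,1]],[70,[-0.8,-2,1],[0,0,2]],[70,[-1.2,-3,1.5],[0,0,3]],[70,[-1.6,-4,2],[0,0,4]],[70,[-2,-5,2.5],[0,0,5]],[70,[-2.4,-6,3],[0,0,6]],[70,[-2.617,-7.033,3.333],[0,0,6.5]],[70,[-2.617,-7.033,3.333],[0,0,6.5]],[70,[-2.617,-7.033,3.333],[0,0,6.5]],[70,[-2.617,-7.033,3.333],[0,0,6.5]]]' 20; python3 - <<'E'
from h import *
s=env.read_state();print(s["position"])
go([.4385,.089,.006],down(np.radians(57.5)))
E
```

```text
clock: 1.87
position: [0.439, 0.0901, 0.1005]
orientation: [[-0.843, 0.538, 0.001], [0.538, 0.843, 0.002], [0.0, 0.002, -1.0]]
ft_force: [0.5, 0.2, -0.3]
grip_width: 0.0701
finger_force: 0.0
[0.43901776 0.09010871 0.10053122]
shift [-0.007 -0.047  3.151] turn [ 0.023 -0.004 -0.007]
```

```bash
python3 -m crank '[[70,[0,0,1],[0,0,0]],[70,[0,0,2],[0,0,0]],[70,[0,0,2.8],[0,0,0]],[70,[0,0,3.13],[0,0,0]],[70,[0,0,3.13],[0,0,0]],[0,[0,0,3.13],[0,0,0]],[0,[0,0,3.13],[0,0,0]],[0,[0,0,3.13],[0,0,0]],[0,[0,0,3.13],[0,0,0]],[0,[0,0,3.13],[0,0,0]]]' 20;  python3 -m crank '[[0,[0,0,-1],[0,0,-1]],[0,[0,0,-2],[0,0,-2]],[0,[0,0,-3],[0,0,-3]],[0,[0,0,-4],[0,0,-4]],[0,[0,0,-4.5],[0,0,-5]],[0,[0,0,-5],[0,0,-6]],[0,[0,0,-5.133],[0,0,-6.5]],[0,[0,0,-5.133],[0,0,-6.5]],[0,[0,0,-5.133],[0,0,-6.5]],[0,[0,0,-5.133],[0,0,-6.5]]]' 20
```

```text
clock: 2.7
position: [0.4396, 0.0898, 0.0073]
orientation: [[-0.843, 0.537, 0.002], [0.537, 0.843, 0.002], [-0.001, 0.003, -1.0]]
ft_force: [-0.1, 0.1, -1.1]
grip_width: 0.0386
finger_force: 0.0
clock: 3.53
position: [0.4382, 0.0893, 0.1598]
orientation: [[-1.0, 0.002, -0.0], [0.002, 1.0, 0.001], [0.0, 0.001, -1.0]]
ft_force: [-0.3, -0.1, -0.7]
grip_width: 0.0004
finger_force: 0.0
```

```bash
python3 -m crank '[[50,[0,0,1],[0,0,1]],[50,[0,0,2],[0,0,2]],[50,[0,0,2],[0,0,3]],[50,[0,0,2],[0,0,4]],[50,[0,0,2],[0,0,5]],[50,[0,0,2],[0,0,6]],[50,[0,0,2],[0,0,6.5]],[50,[0,0,3],[0,0,6.5]],[50,[0,0,4.1],[0,0,6.5]],[50,[0,0,5.13],[0,0,6.5]]]' 20;  python3 -m crank '[[0,[0,0,0],[0,0,0]],[0,[0,0,0],[0,0,0]],[0,[0,0,0],[0,0,0]],[0,[0,0,0],[0,0,0]],[0,[0,0,0],[0,0,0]],[0,[0,0,0],[0,0,0]],[0,[0,0,-1],[0,0,0]],[0,[0,0,-2],[0,0,0]],[0,[0,0,-3],[0,0,0]],[0,[0,0,-4],[0,0,0]]]' 20
```

```text
clock: 4.37
position: [0.4387, 0.0896, 0.0052]
orientation: [[-0.843, 0.538, 0.001], [0.538, 0.843, 0.001], [-0.0, 0.002, -1.0]]
ft_force: [0.1, 0.9, -0.3]
grip_width: 0.05
finger_force: 0.0
clock: 5.2
position: [0.4381, 0.0894, 0.1277]
orientation: [[-0.843, 0.537, 0.0], [0.537, 0.843, 0.001], [0.001, 0.001, -1.0]]
ft_force: [-0.0, -1.0, -0.9]
grip_width: 0.0216
finger_force: 20.0
```

```bash
python3 -m crank '[[0,[-0.5,-1,-0.8],[0,0,-0.6]],[0,[-1.1,-2,-1.13],[0,0,-1.3]],[0,[-1.7,-3,-1.13],[0,0,-2]],[0,[-2.25,-4,-1.13],[0,0,-2.7]],[0,[-2.9,-5.1,-1.13],[0,0,-3.5]],[0,[-3.5,-6.2,-1.13],[0,0,-4.2]],[0,[-4.15,-7.4,-1.13],[0,0,-5]],[0,[-4.8,-8.6,-1.13],[0,0,-5.7]],[0,[-5.55,-9.86,-1.13],[0,0,-6.5]],[0,[-5.55,-9.86,-1.13],[0,0,-6.5]]]' 20;  python3 -m crank '[[0,[0,-1.1,0],[0,0,0]],[0,[0,-2.2,0],[0,0,0]],[0,[0,-3.3,0],[0,0,0]],[0,[0,-3.3,1],[0,0,0]],[0,[0,-3.3,2],[0,0,0]],[0,[0,-3.3,3],[0,0,0]],[0,[0,-3.3,3.3],[0,0,0]],[50,[0,-3.3,3.3],[0,0,0]],[50,[0,-3.3,3.3],[0,0,0]],[50,[0,-3.3,3.3],[0,0,0]]]' 20
```

```text
clock: 6.03
position: [0.42, -0.2557, 0.1608]
orientation: [[-1.0, 0.002, 0.002], [0.002, 1.0, -0.003], [-0.002, -0.003, -1.0]]
ft_force: [0.7, -0.3, 0.3]
grip_width: 0.0216
finger_force: 20.0
clock: 6.87
position: [0.4216, -0.3491, 0.0628]
orientation: [[-1.0, -0.0, 0.003], [-0.0, 1.0, -0.001], [-0.003, -0.001, -1.0]]
ft_force: [0.8, 0.2, -0.5]
grip_width: 0.0394
finger_force: 0.0
```

```bash
python3 -m crank '[[50,[0,0,-1.2],[0,0,0]],[50,[0,0,-2.4],[0,0,0]],[50,[0,0,-3.3],[0,0,0]],[50,[-0.5,1.1,-3.3],[0,0,0.5]],[50,[-1,2.3,-3.3],[0,0,1]],[50,[-1.5,3.5,-3.3],[0,0,1.5]],[50,[-2.0,4.7,-3.3],[0,0,2]],[50,[-2.5,5.9,-3.3],[0,0,2.4]],[50,[-3,7,-3.3],[0,0,2.4]],[50,[-3.12,7.217,-3.3],[0,0,2.4]]]' 20; python3 -m crank '[[50,[0,0,1],[0,0,0]],[50,[0,0,2.2],[0,0,0]],[50,[0,0,3.4],[0,0,0]],[50,[0,0,4.5],[0,0,0]],[50,[0,0,5.13],[0,0,0]],[50,[0,0,5.13],[0,0,0]],[0,[0,0,5.13],[0,0,0]],[0,[0,0,5.13],[0,0,0]],[0,[0,0,5.13],[0,0,0]],[0,[0,0,5.13],[0,0,0]]]' 20
```

```text
clock: 7.7
position: [0.5168, -0.1278, 0.1633]
orientation: [[-0.979, 0.204, 0.006], [0.204, 0.979, 0.002], [-0.006, 0.003, -1.0]]
ft_force: [-0.7, 0.6, 0.1]
grip_width: 0.0498
finger_force: 0.0
clock: 8.53
position: [0.5149, -0.1321, 0.0077]
orientation: [[-0.978, 0.208, 0.003], [0.208, 0.978, 0.001], [-0.003, 0.001, -1.0]]
ft_force: [-0.2, 0.0, -0.8]
grip_width: 0.0256
finger_force: 0.0
```

```bash
python3 -m crank '[[0,[0,0,0],[0,0,0]],[0,[0,0,0],[0,0,0]],[0,[0,0,0],[0,0,0]],[0,[0,0,-1],[0,0,-0.4]],[0,[0,0,-2],[0,0,-0.8]],[0,[0,0,-3],[0,0,-1.2]],[0,[0,0,-4],[0,0,-1.6]],[0,[0,0,-5],[0,0,-2]],[0,[0,0,-5.1],[0,0,-2.4]],[0,[0,0,-5.1],[0,0,-2.4]]]' 20; python3 -m crank '[[0,[0.5,-1,0],[0,0,0]],[0,[1.1,-2.1,0],[0,0,0]],[0,[1.7,-3.2,0],[0,0,0]],[0,[2.3,-4.3,0],[0,0,0]],[0,[2.9,-5.4,0],[0,0,0]],[0,[3.4,-6.4,0],[0,0,0]],[0,[3.79,-7.25,0],[0,0,0]],[0,[3.79,-7.25,1],[0,0,0]],[0,[3.79,-7.25,2],[0,0,0]],[0,[3.79,-7.25,3.3],[0,0,0]]]' 20;  python3 -m crank '[[50,[0,0,0],[0,0,0]],[50,[0,0,0],[0,0,0]],[50,[0,0,0],[0,0,0]],[60,[0,0,-1],[0,0,0]],[60,[0,0,-2.2],[0,0,0]],[60,[0,0,-3.3],[0,0,0]],[60,[0,0,-3.3],[0,0,0]],[60,[0,0,-3.3],[0,0,0]],[60,[0,0,-3.3],[0,0,0]],[60,[0,0,-3.3],[0,0,0]]]' 20
```

```text
clock: 9.37
position: [0.5158, -0.1325, 0.1626]
orientation: [[-1.0, -0.001, 0.007], [-0.001, 1.0, -0.001], [-0.007, -0.001, -1.0]]
ft_force: [0.2, 0.2, -1.4]
grip_width: 0.0235
finger_force: 20.0
clock: 10.2
position: [0.4004, -0.3508, 0.0597]
orientation: [[-1.0, 0.003, 0.003], [0.003, 1.0, -0.001], [-0.003, -0.001, -1.0]]
ft_force: [0.1, -0.7, 0.4]
grip_width: 0.024
finger_force: 20.0
clock: 11.03
position: [0.3999, -0.3489, 0.1588]
orientation: [[-1.0, -0.0, 0.0], [-0.0, 1.0, 0.002], [-0.0, 0.002, -1.0]]
ft_force: [-0.1, 0.6, 0.0]
grip_width: 0.0597
finger_force: 0.0
```

```bash
cat > b.py <<'E'
from h import *
im=snapshot("top");sub=im[205:300,215:400].astype(int)
m=((sub[...,2]>sub[...,1]+8)|(sub.min(2)>130))&(sub[...,2]>90)
hsv=None
n,l,st,c=cv2.connectedComponentsWithStats(m.astype(np.uint8))
for i in range(1,n):
    if 20<st[i,4]<500:
        print(st[i,4],np.round(c[i]+[215,205],1),np.round(pt("top",c[i][0]+215,c[i][1]+205,.022),4),np.median(sub[l==i],0))
E
python3 b.py
```

```text
38 [306.  205.6] [ 0.5924 -0.0254  0.022 ] [25.  55.5 93. ]
164 [302.  263.9] [ 0.4409 -0.0165  0.022 ] [ 68.5 105.  132. ]
```

```bash
python3 -m crank '[[60,[-0.15,1.2,0],[0,0,-0.8]],[60,[-0.3,2.4,0],[0,0,-1.6]],[60,[-0.45,3.6,0],[0,0,-2.5]],[60,[-0.6,4.8,0],[0,0,-3.4]],[60,[-0.75,6,0],[0,0,-4.3]],[60,[-0.9,7.2,0],[0,0,-5.2]],[60,[-1.05,8.4,0.5],[0,0,-6]],[60,[-1.2,9.6,1],[0,0,-7]],[60,[-1.36,10.7,1.5],[0,0,-7.8]],[60,[-1.36,11.1,2],[0,0,-7.8]]]' 20; python3 -m crank '[[60,[0,0,0.5],[0,0,0]],[60,[0,0,1.5],[0,0,0]],[60,[0,0,2.5],[0,0,0]],[60,[0,0,3.1],[0,0,0]],[60,[0,0,3.1],[0,0,0]],[0,[0,0,3.1],[0,0,0]],[0,[0,0,3.1],[0,0,0]],[0,[0,0,3.1],[0,0,0]],[0,[0,0,3.1],[0,0,0]],[0,[0,0,3.1],[0,0,0]]]' 20; python3 -m crank '[[0,[0,0,0],[0,0,0]],[0,[0,0,0],[0,0,0]],[0,[0,0,-1],[0,0,1]],[0,[0,0,-2],[0,0,2]],[0,[0,0,-3],[0,0,3]],[0,[0,0,-4],[0,0,4]],[0,[0,0,-5],[0,0,5]],[0,[0,0,-5.1],[0,0,6.2]],[0,[0,0,-5.1],[0,0,7.4]],[0,[0,0,-5.1],[0,0,7.8]]]' 20
```

```text
clock: 11.92
position: [0.4403, -0.0129, 0.0978]
orientation: [[-0.774, -0.633, -0.001], [-0.633, 0.774, 0.003], [-0.001, 0.003, -1.0]]
ft_force: [0.7, -0.5, 0.1]
grip_width: 0.0598
finger_force: 0.0
clock: 12.75
position: [0.4407, -0.0162, 0.0062]
orientation: [[-0.777, -0.629, 0.0], [-0.629, 0.777, 0.001], [-0.001, 0.001, -1.0]]
ft_force: [0.2, 1.0, 0.2]
grip_width: 0.0301
finger_force: 20.0
clock: 13.58
position: [0.4417, -0.0165, 0.1607]
orientation: [[-1.0, 0.005, 0.003], [0.005, 1.0, 0.001], [-0.003, 0.001, -1.0]]
ft_force: [0.1, -0.1, -0.1]
grip_width: 0.0296
finger_force: 20.0
```

```bash
python3 -m crank '[[0,[0.17,-1.2,0],[0,0,0]],[0,[0.34,-2.4,0],[0,0,0]],[0,[0.51,-3.6,0],[0,0,0]],[0,[0.7,-4.8,0],[0,0,0]],[0,[0.9,-6.1,0],[0,0,0]],[0,[1.1,-7.4,0],[0,0,0]],[0,[1.3,-8.7,0],[0,0,0]],[0,[1.5,-10,0],[0,0,0]],[0,[1.6,-11.2,0],[0,0,0]],[0,[1.7,-12.1,0],[0,0,0]]]' 20;  python3 -m crank '[[0,[0,0,1],[0,0,0]],[0,[0,0,2],[0,0,0]],[0,[0,0,2.6],[0,0,0]],[50,[0,0,2.6],[0,0,0]],[50,[0,0,2.6],[0,0,0]],[50,[0,0,2.6],[0,0,0]],[60,[0,0,1.3],[0,0,0]],[60,[0,0,0],[0,0,0]],[60,[0,0,0],[0,0,0]],[60,[0,0,0],[0,0,0]]]' 20; python3 -c "
from h import *
crop('top','c1.png',225,200,280,140,2.8)"
```

```text
clock: 14.42
position: [0.3891, -0.3824, 0.159]
orientation: [[-1.0, 0.002, 0.001], [0.002, 1.0, 0.0], [-0.001, 0.0, -1.0]]
ft_force: [0.3, -0.1, 0.4]
grip_width: 0.0296
finger_force: 20.0
clock: 15.25
position: [0.3928, -0.3821, 0.1648]
orientation: [[-1.0, -0.0, 0.008], [-0.0, 1.0, -0.007], [-0.008, -0.007, -1.0]]
ft_force: [-0.2, -0.9, -0.3]
grip_width: 0.0598
finger_force: 0.0
```

View pics/c1.png

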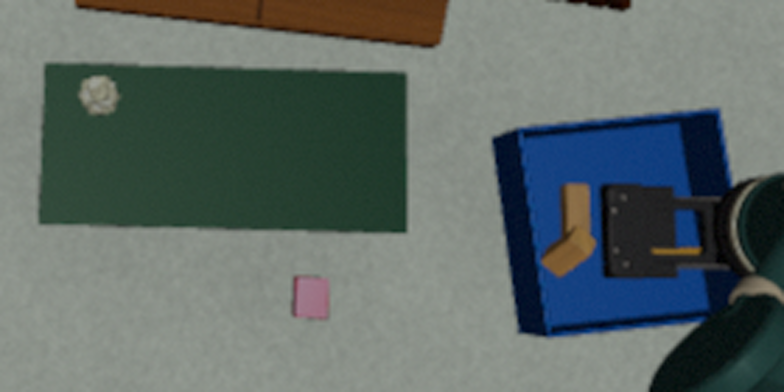

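The ball is still at (99,95), and the pieces lie in the bin at (575,230). Next is the ball.

```bash
python3 -m crank '[[60,[-0.3,1.1,0],[0,0,0]],[60,[-0.6,2.3,0],[0,0,0]],[60,[-0.9,3.5,0],[0,0,0]],[60,[-1.2,4.7,0],[0,0,0]],[60,[-1.5,5.9,0],[0,0,0]],[60,[-1.8,7.1,0],[0,0,0]],[60,[-2.1,8.3,0],[0,0,0]],[60,[-2.4,9.5,0],[0,0,0]],[60,[-2.7,10.6,0],[0,0,0]],[60,[-3,11,0],[0,0,0]]]' 12; python3 -m crank '[[60,[-0.3,1.1,0.3],[0,0,0]],[60,[-0.6,2.3,0.9],[0,0,0]],[60,[-0.9,3.5,1.6],[0,0,0]],[60,[-1.2,4.4,2.3],[0,0,0]],[60,[-1.24,4.75,3],[0,0,0]],[60,[-1.24,4.75,3.5],[0,0,0]],[60,[-1.24,4.75,4.5],[0,0,0]],[60,[-1.24,4.75,5.05],[0,0,0]],[60,[-1.24,4.75,5.05],[0,0,0]],[40,[-1.24,4.75,5.05],[0,0,0]]]' 12; python3 -m crank '[[0,[0,0,0],[0,0,0]],[0,[0,0,0],[0,0,0]],[0,[0,0,0],[0,0,0]],[0,[0,0,0],[0,0,0]],[0,[0,0,0],[0,0,0]],[0,[0,0,0],[0,0,0]],[0,[0,0,-1],[0,0,0]],[0,[0,0,-2],[0,0,0]],[0,[0,0,-3],[0,0,0]],[0,[0,0,-4],[0,0,0]]]' 12
```

```text
clock: 16.13
position: [0.4789, -0.0455, 0.1584]
orientation: [[-1.0, -0.003, -0.001], [-0.003, 1.0, 0.003], [0.001, 0.003, -1.0]]
ft_force: [0.3, 0.2, 0.5]
grip_width: 0.06
finger_force: 0.0
clock: 16.97
position: [0.5159, 0.0933, 0.0067]
orientation: [[-1.0, -0.0, -0.002], [-0.0, 1.0, 0.001], [0.002, 0.001, -1.0]]
ft_force: [-0.9, 0.8, 0.6]
grip_width: 0.0556
finger_force: 0.0
clock: 17.8
position: [0.5167, 0.093, 0.1292]
orientation: [[-1.0, 0.0, 0.0], [0.0, 1.0, 0.001], [-0.0, 0.001, -1.0]]
ft_force: [0.6, 0.4, -0.7]
grip_width: 0.0409
finger_force: 12.0
```

```bash
python3 -m crank '[[0,[0.1,-0.5,-0.8],[0,0,0]],[0,[0.3,-1.5,-1.4],[0,0,0]],[0,[0.6,-2.6,-1.4],[0,0,0]],[0,[0.9,-3.7,-1.4],[0,0,0]],[0,[1.2,-4.8,-1.4],[0,0,0]],[0,[1.5,-5.9,-1.4],[0,0,0]],[0,[1.8,-7,-1.4],[0,0,0]],[0,[2.1,-8,-1.4],[0,0,0]],[0,[2.3,-9,-1.4],[0,0,0]],[0,[2.57,-10,-1.4],[0,0,0]]]' 12;  python3 -m crank '[[0,[0.2,-1,0],[0,0,0]],[0,[0.5,-2,0],[0,0,0]],[0,[0.7,-3,0],[0,0,0]],[0,[0.9,-4,0],[0,0,0]],[0,[1,-5.08,0],[0,0,0]],[0,[1,-5.08,0],[0,0,0]],[0,[1,-5.08,1],[0,0,0]],[0,[1,-5.08,2],[0,0,0]],[0,[1,-5.08,3],[0,0,0]],[0,[1,-5.08,3],[0,0,0]]]' 12;  python3 -m crank '[[60,[0,0,0],[0,0,0]],[60,[0,0,0],[0,0,0]],[60,[0,0,0],[0,0,0]],[60,[0,0,-1],[0,0,0]],[60,[0,0,-2],[0,0,0]],[60,[0,0,-3],[0,0,0]],[60,[0,1,-3],[0,0,0]],[60,[0,2,-3],[0,0,0]],[60,[0,3,-3],[0,0,0]],[60,[0,4,-3],[0,0,0]]]' 15
```

```text
clock: 18.63
position: [0.4395, -0.2084, 0.1699]
orientation: [[-1.0, 0.0, 0.001], [0.0, 1.0, 0.001], [-0.001, 0.001, -1.0]]
ft_force: [1.2, 0.2, -0.3]
grip_width: 0.0407
finger_force: 12.0
clock: 19.47
position: [0.4062, -0.3552, 0.0734]
orientation: [[-1.0, 0.0, -0.008], [0.0, 1.0, 0.009], [0.008, 0.009, -1.0]]
ft_force: [-1.1, 0.9, -0.8]
grip_width: 0.0406
finger_force: 12.0
clock: 20.3
position: [0.4111, -0.239, 0.1725]
orientation: [[-1.0, 0.001, 0.005], [0.001, 1.0, -0.001], [-0.005, -0.001, -1.0]]
ft_force: [0.3, 0.4, -0.3]
grip_width: 0.0601
finger_force: 0.0
```

```bash
python3 -m crank '[[60,[0,1,0],[0,0,0]],[60,[0,2.2,0],[0,0,0]],[60,[0,3.4,0],[0,0,0]],[60,[0,4.6,0],[0,0,0]],[60,[0,5.8,0],[0,0,0]],[60,[0,7,0],[0,0,0]],[60,[0,8.2,0],[0,0,0]],[60,[0,9.3,0],[0,0,0]],[60,[0,10,0],[0,0,0]],[60,[0,10,0],[0,0,0]]]' 15; python3 -c "
from h import *
crop('top','d1.png',140,120,370,210,2.1)"
```

```text
clock: 21.13
position: [0.4112, 0.064, 0.1725]
orientation: [[-1.0, -0.004, 0.005], [-0.004, 1.0, 0.003], [-0.005, 0.003, -1.0]]
ft_force: [0.2, 0.2, -0.7]
grip_width: 0.0601
finger_force: 0.0
```

View pics/d1.png

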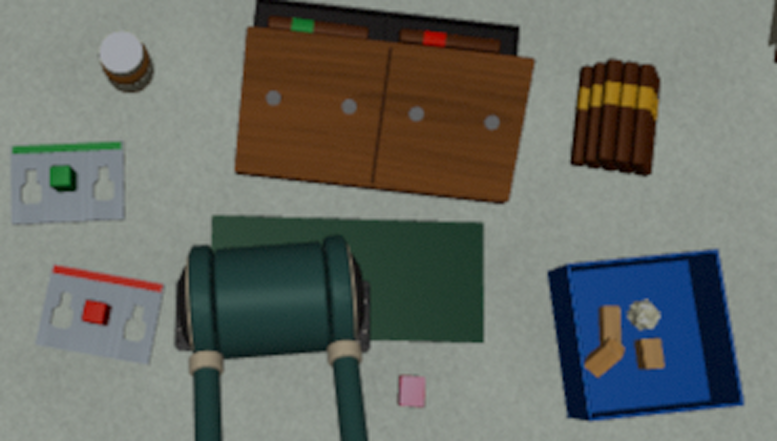

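All four scraps are in the bin: offcuts at (611,322), (605,357) and (651,353), ball at (645,315). Now the red template.

```bash
python3 -m crank '[[60,[-0.05,1,0],[0,0,0.3]],[60,[-0.1,2,0.2],[0,0,0.6]],[60,[-0.2,3,0.4],[0,0,0.9]],[60,[-0.3,4,0.6],[0,0,1.2]],[60,[-0.35,5,0.9],[0,0,1.5]],[60,[-0.4,6,1.2],[0,0,1.8]],[60,[-0.44,7,1.5],[0,0,1.8]],[60,[-0.44,7.2,1.68],[0,0,1.8]],[60,[-0.44,7.2,1.68],[0,0,1.8]],[60,[-0.44,7.2,1.68],[0,0,1.8]]]' 15; python3 - <<'E'
from h import *
s=env.read_state();print(s["position"])
sub=snapshot("top")[225:310,140:230].astype(int)
m=((sub[...,2]>110)&(sub[...,1]<60)).astype(np.uint8);n,l,st,c=cv2.connectedComponentsWithStats(m)
for i in range(1,n):
    if st[i,4]>15:
        print(st[i],c[i]+[140,225],pt("top",*(c[i]+[140,225]),.006),pt("top",*(c[i]+[140,225]),.05))
E
```

```text
clock: 22.02
position: [0.4237, 0.2756, 0.1201]
orientation: [[-0.988, 0.156, 0.001], [0.156, 0.988, 0.0], [-0.001, 0.0, -1.0]]
ft_force: [0.7, -1.3, -0.6]
grip_width: 0.0602
finger_force: 0.0
[0.42369376 0.2756053  0.12012527]
```

```bash
python3 -m crank '[[50,[0,0,1],[0,0,0]],[50,[0,0,2],[0,0,0]],[50,[0,0,3],[0,0,0]],[50,[0,0,3.5],[0,0,0]],[50,[0,0,3.5],[0,0,0]],[0,[0,0,3.5],[0,0,0]],[0,[0,0,3.5],[0,0,0]],[0,[0,0,3.5],[0,0,0]],[0,[0,0,3.5],[0,0,0]],[0,[0,0,3.5],[0,0,0]]]' 50;python3 -m crank '[[0,[0,0,0],[0,0,0]],[0,[0,0,0],[0,0,0]],[0,[0,0,0],[0,0,0]],[0,[0,0,-0.5],[0,0,0]],[0,[0,0,-1.2],[0,0,0]],[0,[0,0,-2],[0,0,0]],[0,[0,0,-3],[0,0,0]],[0,[0,0,-4],[0,0,0]],[0,[0,0,-5],[0,0,0]],[0,[0,0,-5],[0,0,0]]]' 50; python3 - <<'E'
from h import *
s=env.read_state();print(s)
E
```

```text
clock: 22.9
position: [0.4249, 0.2774, 0.0168]
orientation: [[-0.988, 0.156, 0.004], [0.156, 0.988, 0.003], [-0.003, 0.003, -1.0]]
ft_force: [0.0, -1.5, 6.1]
grip_width: 0.0259
finger_force: 50.0
clock: 23.73
position: [0.4268, 0.279, 0.1718]
orientation: [[-0.988, 0.156, 0.011], [0.156, 0.988, 0.007], [-0.009, 0.009, -1.0]]
ft_force: [0.6, 0.8, -1.5]
grip_width: 0.0255
finger_force: 50.0
{'clock': 23.7333, 'q': array([ 5.29427356e-01, -4.42495251e-03,  2.03349817e+00,  9.75903010e-04,
        1.09963758e+00, -8.84969423e-01]), 'joint_vel': array([-0.00087077,  0.04569591,  0.05529413, -0.00080002, -0.09117399,
        0.00089742]), 'joint_efforts': array([ 6.33066287e-02, -3.13767958e+01, -2.98605591e+01,  2.94844585e-02,
        1.21869206e+00, -5.86105278e-03]), 'position': array([0.42682909, 0.27895065, 0.17180497]), 'orientation': array([[-0.98767601,  0.15614757,  0.01067898],
       [ 0.1562289 ,  0.98769422,  0.00725628],
       [-0.00941451,  0.00883522, -0.99991665]]), 'ft_force': array([ 0.55503213,  0.75599739, -1.50872684]), 'torque': array([ 0.06660558, -0.09542981,  0.00615368]), 'finger_force': 49.99391723424196, 'grip_width': 0.02551070237272469}
```

```bash
cat > st.py <<'E'
from h import *
psi=np.radians(-5.41);c,s=np.cos(psi),np.sin(psi);k=np.cos(np.pi/6)
u=np.array([k*c,k*s,.5]);l=np.array([-s,c,0]);n=np.array([-.5*c,-.5*s,k]);RT=np.c_[-u,l,-n];RP=np.c_[u,l,n]
F={"R":np.array([.6555,-.14425,.0963])-.013*n,"L":np.array([.67155,.02515,.0963])-.013*n}
def tcp(lane,x,y,z,e=0,d=.016): # TCP for a plate origin at (x,y,z) in stud frame; e: TCP's plate-x from plate origin
    return F[lane]+RP@np.array([x+e,y,z+d])
E
python3 - <<'E'
from st import *
print(F)
p=tcp("R",.012,0,.06);print(p,p-.05*u)
go(p,RT,[.4231,.2762,.165],down(np.radians(81)))
E
```

```text
{'R': array([ 0.66197105, -0.14486283,  0.08504167]), 'L': array([0.67802105, 0.02453717, 0.08504167])}
[ 0.63448633 -0.14225992  0.1568596 ] [ 0.59137794 -0.13817739  0.1318596 ]
shift [ -9.142 -12.675   0.271] turn [-0.188 -5.998 -0.702]
```

```bash
python3 -m crank '[[0,[-0.2,-0.4,-1],[0,0,0]],[0,[-0.5,-1,-2],[0,0,0]],[0,[-1,-2,-2.5],[0,0,0]],[0,[-1.5,-3,-2.5],[0,0,0]],[0,[-2,-4.1,-2.5],[0,0,0]],[0,[-2.5,-5.2,-2.5],[0,0,0]],[0,[-3,-6.3,-2.5],[0,0,0]],[0,[-3.5,-7.4,-2.5],[0,0,0]],[0,[-4,-8.5,-2.5],[0,0,0]],[0,[-4,-9,-2.5],[0,0,0]]]' 50;python3 -m crank '[[0,[0,0,0],[-0.03,-1,-0.1]],[0,[0,0,0],[-0.06,-2,-0.2]],[0,[0,0,0],[-0.09,-3,-0.3]],[0,[0,0,0],[-0.12,-4,-0.4]],[0,[0,0,0],[-0.16,-5,-0.55]],[0,[0,0,0],[-0.188,-6,-0.702]],[0,[0,0,0],[-0.188,-6,-0.702]],[0,[0,0,0],[-0.188,-6,-0.702]],[0,[0,0,0],[-0.188,-6,-0.702]],[0,[0,0,0],[-0.188,-6,-0.702]]]' 50; python3 - <<'E'
from st import *
s=env.read_state();print(s["position"],s["torque"],Ro.from_matrix(RT.T@s["orientation"]).as_rotvec())
go(tcp("R",.012,0,.06),RT)
crop("top","e1.png",240,100,180,130,4)
E
```

```text
clock: 24.57
position: [0.5002, -0.0126, 0.2384]
orientation: [[-0.987, 0.159, 0.001], [0.159, 0.987, -0.001], [-0.001, -0.001, -1.0]]
ft_force: [0.3, -0.3, -1.9]
grip_width: 0.0257
finger_force: 50.0
clock: 25.4
position: [0.5007, -0.0089, 0.2406]
orientation: [[-0.862, 0.094, 0.499], [0.082, 0.996, -0.046], [-0.501, 0.001, -0.866]]
ft_force: [0.3, -0.7, -2.0]
grip_width: 0.0259
finger_force: 50.0
[ 0.50072093 -0.00893854  0.24062513] [0.08446842 0.40274157 0.04205392] [-0.00115851 -0.00074836  0.00083672]
shift [-2.811 -4.007  4.845] turn [ 0.013  0.009 -0.01 ]
```

View pics/e1.png

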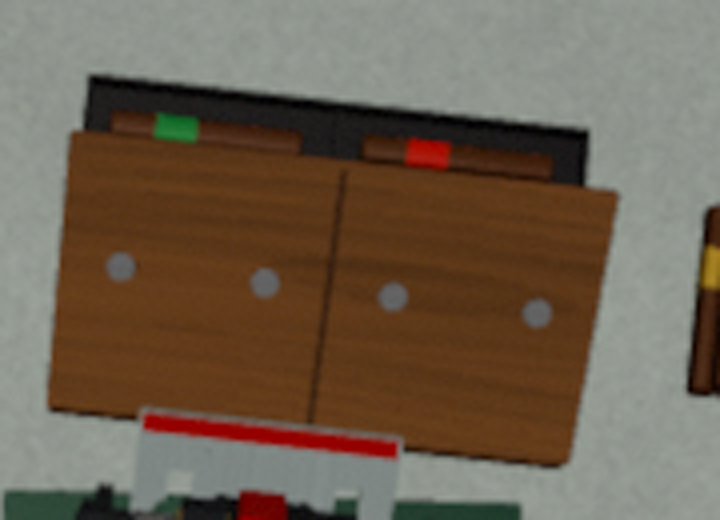

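The picture shows red held squarely, with top-edge corners at about (143,411) and (402,439). I'll work out its offset in the grip.

```bash
python3 - <<'E'
from st import *
s=env.read_state();T=s["position"];R=s["orientation"];RPm=np.c_[-R[:,0],R[:,1],-R[:,2]]
im=snapshot("top").astype(int);m=(im[...,2]>110)&(im[...,1]<60);m[:195]=0;m[:, :265]=0;m[:,350:]=0;m[220:]=0
ys,xs=np.nonzero(m);print("stripe px",xs.min(),xs.max(),xs.mean(),ys.mean(),len(xs))
for e in(-.004,0,.004):
    f=lambda x,y,z:px("top",T+RPm@np.array([x-e,y,z-.016]))
    print(e,[np.round((f(50,0,0)*0+f(.05,y,.006)-[240,100])*4,1) for y in(.07,-.07)],"stripe mid",f(.045,0,.006))
E
```

```text
stripe px 276 338 307.19747899159665 208.4579831932773 238
-0.004 [array([139.3, 399.6]), array([402.9, 429.4])] stripe mid [307.48755932 205.84761415]
0 [array([138.5, 406.8]), array([401.8, 436.5])] stripe mid [307.25492729 207.61733937]
0.004 [array([137.8, 413.9]), array([400.7, 443.5])] stripe mid [307.02291445 209.38235409]
```

```bash
python3 -m crank '[[0,[-0.6,-0.8,0],[0,0,0]],[0,[-1.2,-1.6,0],[0,0,0]],[0,[-1.8,-2.4,0],[0,0,0]],[0,[-2.4,-3.3,0],[0,0,0]],[0,[-2.88,-4,0],[0,0,0]],[0,[-2.88,-4,1],[0,0,0]],[0,[-2.88,-4,2],[0,0,0]],[0,[-2.88,-4,3],[0,0,0]],[0,[-2.88,-4,4],[0,0,0]],[0,[-2.88,-4,4.85],[0,0,0]]]' 50;python3 -m crank '[[0,[0,0,0.3],[0,0,0]],[0,[0,0,0.6],[0,0,0]],[0,[0,0,0.9],[0,0,0]],[0,[0,0,1],[0,0,0]],[0,[0,0,1],[0,0,0]],[0,[0,0,1],[0,0,0]],[0,[0,0,1],[0,0,0]],[0,[0,0,1],[0,0,0]],[0,[0,0,1],[0,0,0]],[0,[0,0,1],[0,0,0]]]' 50; python3 - <<'E'
from st import *
s=env.read_state();print(s["position"],s["torque"],Ro.from_matrix(RT.T@s["orientation"]).as_rotvec())
go(tcp("R",.012,0,.03,.002),RT)
crop("top","e2.png",300,120,110,90,6)
E
```

```text
clock: 26.33
position: [0.6364, -0.1427, 0.1546]
orientation: [[-0.863, 0.095, 0.497], [0.083, 0.996, -0.046], [-0.499, 0.002, -0.866]]
ft_force: [0.7, -0.4, -2.8]
grip_width: 0.0253
finger_force: 50.0
clock: 27.17
position: [0.6502, -0.1436, 0.1314]
orientation: [[-0.861, 0.094, 0.499], [0.082, 0.996, -0.046], [-0.502, 0.001, -0.865]]
ft_force: [0.8, -0.8, -2.7]
grip_width: 0.0255
finger_force: 50.0
[ 0.65020989 -0.14364801  0.13144041] [0.07303336 0.38694111 0.00822212] [-0.00088315 -0.00174944  0.000597  ]
shift [-0.035 -0.003  0.003] turn [ 0.01   0.02  -0.007]
```

View pics/e2.png

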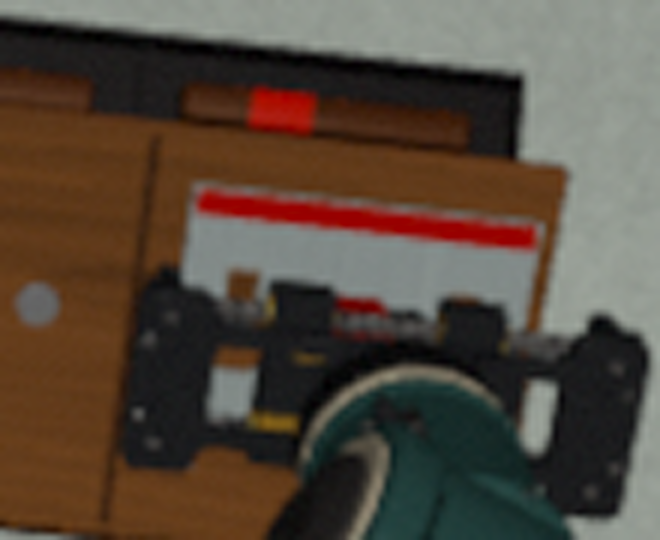

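The picture shows the plate over the right lane, with its stripe parallel to the stand. Lateral and slope errors are about 1 mm or less, so I'm pressing on gently.

```bash
python3 -m crank '[[0,[-0.03,0,0.2],[0,0,0]],[0,[-0.03,0,0.4],[0,0,0]],[0,[-0.03,0,0.6],[0,0,0]],[0,[-0.03,0,0.7],[0,0,0]],[0,[-0.03,0,0.75],[0,0,0]],[0,[-0.03,0,0.8],[0,0,0]],[0,[-0.03,0,0.85],[0,0,0]],[0,[-0.03,0,0.9],[0,0,0]],[0,[-0.03,0,0.9],[0,0,0]],[0,[-0.03,0,0.9],[0,0,0]]]' 50; python3 - <<'E'
from st import *
s=env.read_state();print(RP.T@(s["position"]-F["R"]),RP.T@s["ft_force"],s["torque"],Ro.from_matrix(RT.T@s["orientation"]).as_rotvec())
E
```

```text
clock: 28.05
position: [0.6644, -0.1449, 0.1078]
orientation: [[-0.862, 0.094, 0.498], [0.082, 0.996, -0.046], [-0.501, 0.001, -0.866]]
ft_force: [-0.5, -0.5, -2.8]
grip_width: 0.0256
finger_force: 50.0
[0.0134303  0.00020799 0.01850403] [-1.78951135 -0.57631077 -2.19522581] [0.06194875 0.43553883 0.02765968] [-0.00112202 -0.0007197   0.00062538]
```

```bash
python3 -m crank '[[0,[0,0,0.05],[0,0,0]],[0,[0,0,0.08],[0,0,0]],[0,[0.1,0,0.08],[0,0,0]],[0,[0.2,0,0.08],[0,0,0]],[0,[0.3,0,0.08],[0,0,0]],[0,[0.4,0,0.08],[0,0,0]],[0,[0.5,0,0.08],[0,0,0]],[0,[0.6,0,0.08],[0,0,0]],[0,[0.65,0,0.08],[0,0,0]],[0,[0.65,0,0.08],[0,0,0]]]' 50; python3 - <<'E'
from st import *
s=env.read_state();print(RP.T@(s["position"]-F["R"]),RP.T@s["ft_force"],s["torque"],Ro.from_matrix(RT.T@s["orientation"]).as_rotvec())
E
```

```text
clock: 28.88
position: [0.6504, -0.1441, 0.0983]
orientation: [[-0.859, 0.095, 0.502], [0.082, 0.995, -0.048], [-0.505, 0.0, -0.863]]
ft_force: [-1.5, -0.6, 6.2]
grip_width: 0.0259
finger_force: 50.0
[-0.00340791 -0.00034976  0.01728321] [ 1.86819604 -0.74254714  6.1008482 ] [0.2009987  0.06099115 0.00707561] [ 0.00010322 -0.00545883  0.00071434]
```

```bash
python3 -m crank '[[0,[0.06,0,0],[0,0,0]],[0,[0.12,0,0],[0,0,0]],[0,[0.18,0,0],[0,0,0]],[0,[0.22,0,0],[0,0,0]],[0,[0.26,0,0],[0,0,0]],[0,[0.3,0,0],[0,0,0]],[0,[0.33,0,0],[0,0,0]],[0,[0.35,0,0],[0,0,0]],[0,[0.35,0,0],[0,0,0]],[0,[0.35,0,0],[0,0,0]]]' 50; python3 - <<'E'
from st import *
s=env.read_state();print(RP.T@(s["position"]-F["R"]),RP.T@s["ft_force"],s["torque"],Ro.from_matrix(RT.T@s["orientation"]).as_rotvec())
E
```

```text
clock: 29.72
position: [0.642, -0.1434, 0.0934]
orientation: [[-0.859, 0.095, 0.503], [0.082, 0.995, -0.048], [-0.506, -0.0, -0.863]]
ft_force: [0.5, 0.1, 6.3]
grip_width: 0.0256
finger_force: 50.0
[-0.01310073 -0.00042789  0.01727251] [3.57896047 0.13613095 5.24686539] [ 0.2405058  -0.15794675  0.09909661] [ 0.00037221 -0.00644093  0.00058882]
```

```bash
python3 -m crank '[[0,[0.03,0,0],[0,0,0]],[0,[0.06,0,0],[0,0,0]],[0,[0.09,0,0],[0,0,0]],[0,[0.12,0,0],[0,0,0]],[0,[0.15,0,0],[0,0,0]],[0,[0.15,0,0],[0,0,0]],[0,[0.15,0,0],[0,0,0]],[0,[0.15,0,0],[0,0,0]],[0,[0.15,0,0],[0,0,0]],[0,[0.15,0,0],[0,0,0]]]' 50; python3 - <<'E'
from st import *
s=env.read_state();print(RP.T@(s["position"]-F["R"]),RP.T@s["ft_force"],s["torque"],Ro.from_matrix(RT.T@s["orientation"]).as_rotvec())
E
```

```text
clock: 30.55
position: [0.6414, -0.1435, 0.0937]
orientation: [[-0.856, 0.096, 0.509], [0.082, 0.995, -0.05], [-0.511, -0.001, -0.86]]
ft_force: [11.4, 3.0, 2.0]
grip_width: 0.0255
finger_force: 50.0
[-0.01349022 -0.00061078  0.01775583] [10.5504244   4.0845467  -3.81907205] [ 0.56143926 -1.5397228   0.42427214] [ 0.00163679 -0.01281553  0.00055352]
```

Hard stop felt, so it is fully home. Releasing and backing off.

```bash
python3 -m crank '[[26,[-0.1,0,0],[0,0,0]],[38,[-0.1,0,0],[0,0,0]],[38,[-0.1,0,0],[0,0,0]],[38,[-0.1,0,-0.2],[0,0,0]],[38,[-0.1,0,-1],[0,0,0]],[38,[-0.1,0,-2],[0,0,0]],[38,[-0.1,0,-3],[0,0,0]],[38,[-0.1,0,-4],[0,0,0]],[38,[0.9,0,-5],[0,0,0]],[38,[2,0,-5],[0,0,0]]]' 50; python3 - <<'E'
from st import *
s=env.read_state();print(s["position"])
go([.52,.1,.26],down(np.radians(90-4)))
E
```

```text
clock: 31.38
position: [0.5116, -0.1316, 0.1954]
orientation: [[-0.856, 0.094, 0.508], [0.08, 0.996, -0.05], [-0.51, -0.002, -0.86]]
ft_force: [0.2, -1.2, 0.5]
grip_width: 0.0378
finger_force: 0.0
[ 0.51157984 -0.13158005  0.19543307]
shift [-0.723  7.707 -2.094] turn [-0.1    6.133 -0.265]
```

```bash
python3 - <<'E'
from st import *
go([.52,.1,.26],down(np.radians(94)))
im=snapshot("top").astype(int);m=(im[...,1]>im[...,2]+50)&(im[...,1]>im[...,0]+40)
n_,l_,st,c=cv2.connectedComponentsWithStats(m.astype(np.uint8))
for i in range(1,n_):
    if st[i,4]>15:print(st[i],c[i],pt("top",*c[i],.006),pt("top",*c[i],.05))
crop("top","f1.png",300,120,110,90,6)
E
```

```text
shift [-0.723  7.707 -2.094] turn [-0.529  6.118 -1.826]
[279 129  10   6  55] [283.72727273 131.52727273] [0.79796646 0.03539161 0.006     ] [0.78269952 0.03607822 0.05      ]
[146 188  51   5 152] [171.125      189.90789474] [0.63044469 0.32986945 0.006     ] [0.62101247 0.32029952 0.05      ]
[164 199  10  10  96] [168.5 203.5] [0.5938606 0.3347237 0.006    ] [0.58570259 0.3249847  0.05      ]
```

View pics/f1.png

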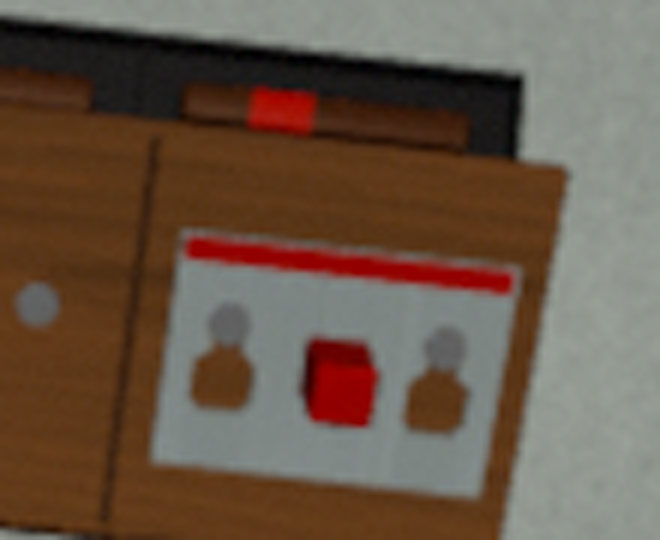

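Red is home: both stud heads, at (230,325) and (446,348), sit over the slots' closed ends. Now green.

```bash
python3 -m crank '[[50,[-0.07,0.8,-0.4],[-0.05,0.6,-0.18]],[50,[-0.14,1.5,-0.8],[-0.1,1.2,-0.36]],[50,[-0.2,2.3,-1.2],[-0.16,1.8,-0.54]],[50,[-0.3,3.1,-1.6],[-0.2,2.5,-0.72]],[50,[-0.4,4,-2],[-0.26,3.2,-0.9]],[50,[-0.45,5,-2.09],[-0.32,3.9,-1.1]],[50,[-0.5,6,-2.09],[-0.38,4.6,-1.3]],[50,[-0.6,6.8,-2.09],[-0.44,5.3,-1.5]],[50,[-0.723,7.7,-2.094],[-0.529,6.118,-1.826]],[50,[-0.723,7.707,-2.094],[-0.529,6.118,-1.826]]]' 50; python3 - <<'E'
from st import *
s=env.read_state();print(s["position"])
go([.5855,.325,.12],down(np.radians(94)))
E
```

```text
clock: 32.32
position: [0.5209, 0.1048, 0.2526]
orientation: [[-0.997, -0.073, -0.014], [-0.073, 0.997, 0.006], [0.014, 0.007, -1.0]]
ft_force: [0.3, 0.4, 0.1]
grip_width: 0.0503
finger_force: 0.0
[0.52090059 0.10480708 0.25262162]
shift [-2.744  7.131  4.435] turn [ 0.082 -0.156  0.037]
```

```bash
python3 -m crank '[[50,[-0.3,0.9,0.2],[0,0,0]],[50,[-0.7,1.9,0.5],[0,0,0]],[50,[-1.1,2.9,1],[0,0,0]],[50,[-1.5,3.9,1.6],[0,0,0]],[50,[-1.9,4.9,2.2],[0,0,0]],[50,[-2.2,5.9,2.8],[0,0,0]],[50,[-2.5,6.8,3.5],[0,0,0]],[50,[-2.7,7.33,4.2],[0,0,0]],[50,[-2.7,7.33,4.67],[0,0,0]],[50,[-2.7,7.33,4.67],[0,0,0]]]' 50; python3 -m crank '[[50,[0,0,0],[0,0,0]],[50,[0,0,0],[0,0,0]],[50,[0,0,0],[0,0,0]],[50,[0,0,0],[0,0,0]],[50,[0,0,0],[0,0,0]],[50,[0,0,0],[0,0,0]],[50,[0,0,0],[0,0,0]],[50,[0,0,0],[0,0,0]],[50,[0,0,0],[0,0,0]],[50,[0,0,0],[0,0,0]]]' 50; python3 - <<'E'
from st import *
go([.5855,.325,.015],down(np.radians(94)))
E
```

```text
clock: 33.15
position: [0.5796, 0.3252, 0.1087]
orientation: [[-0.997, -0.07, -0.018], [-0.071, 0.998, 0.0], [0.018, 0.001, -1.0]]
ft_force: [-0.2, 0.1, -1.3]
grip_width: 0.0502
finger_force: 0.0
clock: 33.98
position: [0.5825, 0.3266, 0.114]
orientation: [[-0.998, -0.069, -0.011], [-0.07, 0.998, 0.005], [0.01, 0.005, -1.0]]
ft_force: [0.1, 0.3, -0.2]
grip_width: 0.0501
finger_force: 0.0
shift [-0.131 -0.079  3.297] turn [ 0.061 -0.119 -0.003]
```

```bash
python3 -m crank '[[50,[-0.13,-0.07,1],[0.06,-0.12,0]],[50,[-0.13,-0.07,2],[0.06,-0.12,0]],[50,[-0.13,-0.07,3],[0.06,-0.12,0]],[50,[-0.13,-0.07,3.28],[0.06,-0.12,0]],[50,[-0.13,-0.07,3.28],[0.06,-0.12,0]],[0,[-0.13,-0.07,3.28],[0.06,-0.12,0]],[0,[-0.13,-0.07,3.28],[0.06,-0.12,0]],[0,[-0.13,-0.07,3.28],[0.06,-0.12,0]],[0,[-0.13,-0.07,3.28],[0.06,-0.12,0]],[0,[-0.13,-0.07,3.28],[0.06,-0.12,0]]]' 50; python3 -m crank '[[0,[0,0,0],[0,0,0]],[0,[0,0,0],[0,0,0]],[0,[0,0,0],[0,0,0]],[0,[0,0,-0.5],[0,0,0]],[0,[0,0,-1.2],[0,0,0]],[0,[0,0,-2.2],[0,0,0]],[0,[0,0,-3.3],[0,0,0]],[0,[0,0,-4.5],[0,0,0]],[0,[0,0,-5.7],[0,0,0]],[0,[0,0,-6.5],[0,0,0]]]' 50; python3 - <<'E'
from st import *
s=env.read_state();print(s["position"])
go(tcp("L",.012,0,.1)-.1*u,RT)
E
```

```text
clock: 34.82
position: [0.5872, 0.3262, 0.018]
orientation: [[-0.998, -0.069, 0.004], [-0.069, 0.998, 0.002], [-0.004, 0.002, -1.0]]
ft_force: [-0.3, 1.3, 4.7]
grip_width: 0.0254
finger_force: 50.0
clock: 35.65
position: [0.5861, 0.3255, 0.2154]
orientation: [[-0.998, -0.069, 0.004], [-0.069, 0.998, 0.002], [-0.004, 0.002, -1.0]]
ft_force: [0.6, 0.6, -1.2]
grip_width: 0.0255
finger_force: 50.0
[0.58612659 0.32549105 0.21539415]
shift [ 2.064 -9.494  2.44 ] turn [ 0.513 -5.945  1.829]
```

```bash
python3 -m crank '[[0,[0.2,-1,-0.5],[0,0,0]],[0,[0.4,-2,-0.5],[0.06,-0.7,0.2]],[0,[0.6,-3,-0.5],[0.13,-1.5,0.46]],[0,[0.8,-4,-0.5],[0.2,-2.3,0.7]],[0,[1.1,-5.1,-0.5],[0.26,-3.1,0.95]],[0,[1.4,-6.2,-0.5],[0.33,-3.9,1.2]],[0,[1.6,-7.3,-0.5],[0.4,-4.7,1.4]],[0,[1.8,-8.4,-0.5],[0.46,-5.4,1.65]],[0,[2.06,-9.49,-0.5],[0.513,-5.945,1.829]],[0,[2.06,-9.49,-0.5],[0.513,-5.945,1.829]]]' 50;python3 -m crank '[[0,[0,0,0],[0,0,0]],[0,[0,0,0],[0,0,0]],[0,[0,0,0],[0,0,0]],[0,[0,0,0],[0,0,0]],[0,[0,0,0],[0,0,0]],[0,[0,0,0],[0,0,0]],[0,[0,0,0],[0,0,0]],[0,[0,0,0],[0,0,0]],[0,[0,0,0],[0,0,0]],[0,[0,0,0],[0,0,0]]]' 50; python3 - <<'E'
from st import *
s=env.read_state();T=s["position"];R=s["orientation"];print(T,Ro.from_matrix(RT.T@R).as_rotvec())
RPm=np.c_[-R[:,0],R[:,1],-R[:,2]]
im=snapshot("top").astype(int);m=(im[...,1]>im[...,2]+50)&(im[...,1]>im[...,0]+40)
n_,l_,st,c=cv2.connectedComponentsWithStats(m.astype(np.uint8))
for i in range(1,n_):
    if st[i,4]>15:print(st[i],c[i])
for e in(-.004,0,.004):
    print(e,"stripe mid",px("top",T+RPm@np.array([.045-e,0,.006-.0165])))
go(tcp("L",.012,0,.06),RT)
E
```

```text
clock: 36.48
position: [0.5386, 0.0325, 0.2225]
orientation: [[-0.866, 0.099, 0.491], [0.084, 0.995, -0.053], [-0.494, -0.005, -0.87]]
ft_force: [-0.5, 0.6, -2.3]
grip_width: 0.0255
finger_force: 50.0
clock: 37.32
position: [0.5436, 0.037, 0.2254]
orientation: [[-0.864, 0.094, 0.495], [0.081, 0.996, -0.049], [-0.497, -0.002, -0.868]]
ft_force: [-0.5, -1.0, -2.3]
grip_width: 0.0254
finger_force: 50.0
[0.54360727 0.03704446 0.22540037] [ 0.00166407  0.00352595 -0.00118785]
[279 129  10   6  55] [283.72727273 131.52727273]
[255 185  62  10 216] [285.6712963 189.5      ]
[279 204  10   7  38] [283.34210526 207.18421053]
-0.004 stripe mid [285.82094745 187.16666878]
0 stripe mid [285.6250816  188.92619864]
0.004 stripe mid [285.42971993 190.68119939]
shift [-1.971  0.015  3.762] turn [-0.02  -0.04   0.012]
```

```bash
python3 -m crank '[[0,[-0.7,0,0],[0,0,0]],[0,[-1.4,0,0],[0,0,0]],[0,[-2.02,0.015,0],[-0.02,-0.04,0.01]],[0,[-2.02,0.015,1],[-0.02,-0.04,0.01]],[0,[-2.02,0.015,2],[-0.02,-0.04,0.01]],[0,[-2.02,0.015,3],[-0.02,-0.04,0.01]],[0,[-2.02,0.015,3.76],[-0.02,-0.04,0.01]],[0,[-2.02,0.015,4.2],[-0.02,-0.04,0.01]],[0,[-2.02,0.015,4.5],[-0.02,-0.04,0.01]],[0,[-2.02,0.015,4.5],[-0.02,-0.04,0.01]]]' 50;python3 -m crank '[[0,[0,0,0],[0,0,0]],[0,[0,0,0],[0,0,0]],[0,[0,0,0],[0,0,0]],[0,[0,0,0],[0,0,0]],[0,[0,0,0],[0,0,0]],[0,[0,0,0],[0,0,0]],[0,[0,0,0],[0,0,0]],[0,[0,0,0],[0,0,0]],[0,[0,0,0],[0,0,0]],[0,[0,0,0],[0,0,0]]]' 50; python3 - <<'E'
from st import *
s=env.read_state();print(RP.T@(s["position"]-F["L"]),s["grip_width"])
go(tcp("L",.012,0,0.0025,.0015),RT)
E
```

```text
clock: 38.2
position: [0.6621, 0.0257, 0.1359]
orientation: [[-0.864, 0.094, 0.495], [0.082, 0.996, -0.047], [-0.497, -0.001, -0.868]]
ft_force: [-0.9, -0.9, -2.8]
grip_width: 0.0257
finger_force: 50.0
clock: 39.03
position: [0.6628, 0.0259, 0.1385]
orientation: [[-0.862, 0.094, 0.498], [0.081, 0.996, -0.047], [-0.5, -0.0, -0.866]]
ft_force: [0.1, -0.2, -2.4]
grip_width: 0.0255
finger_force: 50.0
[ 1.34359866e-02 -4.16147889e-05  5.39263630e-02] 0.025502201385587134
shift [-2.000e-03  1.000e-03  1.181e+00] turn [0.    0.001 0.002]
```

Aligned to within a fraction of a millimetre, so I'm pressing on.

```bash
python3 -m crank '[[0,[0,0,0.3],[0,0,0]],[0,[0,0,0.6],[0,0,0]],[0,[0,0,0.8],[0,0,0]],[0,[0,0,0.9],[0,0,0]],[0,[0,0,1],[0,0,0]],[0,[0,0,1.05],[0,0,0]],[0,[0,0,1.1],[0,0,0]],[0,[0,0,1.18],[0,0,0]],[0,[0,0,1.18],[0,0,0]],[0,[0,0,1.18],[0,0,0]]]' 50; python3 - <<'E'
from st import *
s=env.read_state();print(RP.T@(s["position"]-F["L"]),RP.T@s["ft_force"],s["torque"],Ro.from_matrix(RT.T@s["orientation"]).as_rotvec())
E
```

```text
clock: 39.87
position: [0.6807, 0.0243, 0.1082]
orientation: [[-0.862, 0.094, 0.499], [0.082, 0.996, -0.047], [-0.501, 0.0, -0.866]]
ft_force: [-0.4, 0.7, -1.3]
grip_width: 0.0253
finger_force: 50.0
[1.38791771e-02 1.67297960e-05 1.87251097e-02] [-1.07339855  0.62814298 -0.88651239] [0.06922231 0.38782532 0.00940757] [-1.32628090e-04 -8.43574265e-04 -9.68391201e-05]
```

```bash
python3 -m crank '[[0,[0,0,0.05],[0,0,0]],[0,[0,0,0.08],[0,0,0]],[0,[0.1,0,0.08],[0,0,0]],[0,[0.2,0,0.08],[0,0,0]],[0,[0.3,0,0.08],[0,0,0]],[0,[0.4,0,0.08],[0,0,0]],[0,[0.5,0,0.08],[0,0,0]],[0,[0.6,0,0.08],[0,0,0]],[0,[0.65,0,0.08],[0,0,0]],[0,[0.65,0,0.08],[0,0,0]]]' 50; python3 -m crank '[[0,[0.06,0,0],[0,0,0]],[0,[0.12,0,0],[0,0,0]],[0,[0.18,0,0],[0,0,0]],[0,[0.24,0,0],[0,0,0]],[0,[0.28,0,0],[0,0,0]],[0,[0.32,0,0],[0,0,0]],[0,[0.35,0,0],[0,0,0]],[0,[0.38,0,0],[0,0,0]],[0,[0.38,0,0],[0,0,0]],[0,[0.38,0,0],[0,0,0]]]' 50; python3 - <<'E'
from st import *
s=env.read_state();print(RP.T@(s["position"]-F["L"]),RP.T@s["ft_force"],s["torque"],Ro.from_matrix(RT.T@s["orientation"]).as_rotvec())
E
```

```text
clock: 40.7
position: [0.6687, 0.0261, 0.1009]
orientation: [[-0.857, 0.094, 0.506], [0.081, 0.996, -0.046], [-0.509, 0.001, -0.861]]
ft_force: [-1.4, 0.7, 8.3]
grip_width: 0.0254
finger_force: 50.0
clock: 41.53
position: [0.6593, 0.027, 0.0955]
orientation: [[-0.857, 0.094, 0.507], [0.081, 0.996, -0.046], [-0.509, 0.001, -0.861]]
ft_force: [-0.9, 0.7, 8.1]
grip_width: 0.0255
finger_force: 50.0
[-0.01109637  0.00071382  0.0184527 ] [3.19418013 0.59344493 7.46774238] [ 0.03139231 -0.07891119  0.02392022] [-1.67443163e-03 -1.04496256e-02  8.85640651e-05]
```

```bash
python3 -m crank '[[0,[0.03,0,0],[0,0,0]],[0,[0.06,0,0],[0,0,0]],[0,[0.09,0,0],[0,0,0]],[0,[0.12,0,0],[0,0,0]],[0,[0.15,0,0],[0,0,0]],[0,[0.18,0,0],[0,0,0]],[0,[0.2,0,0],[0,0,0]],[0,[0.2,0,0],[0,0,0]],[0,[0.2,0,0],[0,0,0]],[0,[0.2,0,0],[0,0,0]]]' 50; python3 - <<'E'
from st import *
s=env.read_state();print(RP.T@(s["position"]-F["L"]),RP.T@s["ft_force"],s["torque"],Ro.from_matrix(RT.T@s["orientation"]).as_rotvec())
E
```

```text
clock: 42.37
position: [0.6568, 0.0273, 0.0944]
orientation: [[-0.854, 0.093, 0.512], [0.081, 0.996, -0.046], [-0.514, 0.002, -0.858]]
ft_force: [6.2, -2.2, 6.8]
grip_width: 0.0255
finger_force: 50.0
[-0.0138358   0.000797    0.01880474] [ 8.91486234 -1.65026073  2.68549577] [-0.33757218 -0.88930946 -0.05493306] [-0.00236596 -0.01583641 -0.00010976]
```

Hard stop felt. Releasing.

```bash
python3 -m crank '[[26,[-0.1,0,0],[0,0,0]],[38,[-0.1,0,0],[0,0,0]],[38,[-0.1,0,0],[0,0,0]],[38,[-0.1,0,-0.2],[0,0,0]],[38,[-0.1,0,-1],[0,0,0]],[38,[-0.1,0,-2],[0,0,0]],[38,[-0.1,0,-3],[0,0,0]],[38,[-0.1,0,-4],[0,0,0]],[38,[0.9,0,-5],[0,0,0]],[38,[2,0,-5],[0,0,0]]]' 50; python3 -m crank '[[38,[0.5,0.3,-0.5],[0,0,0]],[38,[1,1,-1],[0,0,0]],[38,[1,2,-1],[0,0,0]],[38,[1,3,-1],[0,0,0]],[38,[1,4,-1],[0,0,0]],[38,[1,5,-1],[0,0,0]],[38,[1,5,-1],[0,0,0]],[38,[1,5,-1],[0,0,0]],[38,[1,5,-1],[0,0,0]],[38,[1,5,-1],[0,0,0]]]' 50; python3 - <<'E'
from h import *
crop("top","g1.png",225,110,280,210,2.85)
E
```

```text
clock: 43.2
position: [0.5266, 0.0396, 0.1953]
orientation: [[-0.855, 0.094, 0.509], [0.082, 0.996, -0.046], [-0.511, 0.002, -0.859]]
ft_force: [1.3, 0.3, 0.2]
grip_width: 0.0381
finger_force: 0.0
clock: 44.03
position: [0.4961, 0.1911, 0.1976]
orientation: [[-0.862, 0.095, 0.497], [0.082, 0.995, -0.048], [-0.499, -0.001, -0.866]]
ft_force: [0.4, -1.0, -0.2]
grip_width: 0.038
finger_force: 0.0
```

View pics/g1.png

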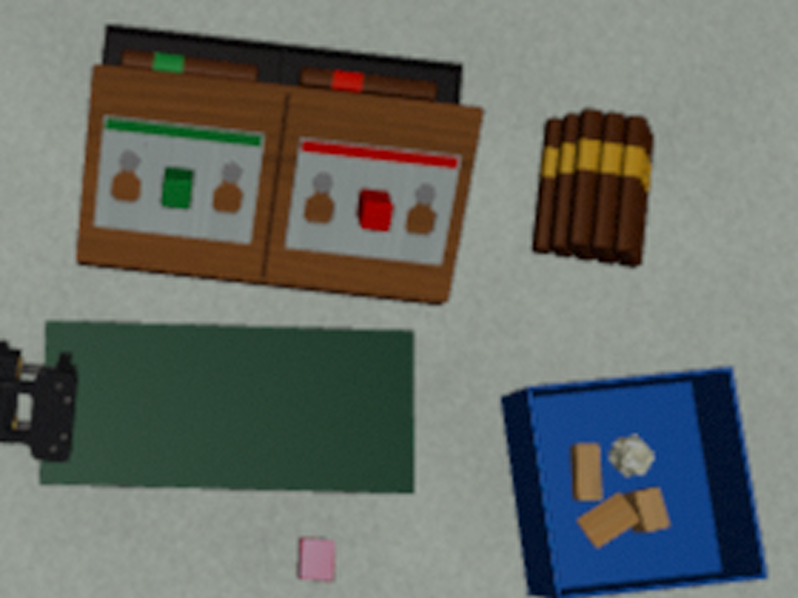

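The picture shows both plates on their studs (stripes at (183,130) and (380,154)), the mat empty, and all four scraps in the bin. I'll run a numeric check before handing in.

```bash
python3 - <<'E'
from st import *
im=snapshot("top").astype(int);b,g,r=im[...,0],im[...,1],im[...,2]
for nm,m,L in(("G",(g>r+50)&(g>b+40),"L"),("R",(r>110)&(g<60),"R")):
    m=m.copy();m[:145]=0;m[175:]=0;m[:,:240]=0;m[:,400:]=0
    n_,l_,st,c=cv2.connectedComponentsWithStats(m.astype(np.uint8));i=1+st[1:,2].argmax()
    print(nm,c[i],[np.round(px("top",F[L]+RP@np.array([x+.045,0,.006])),2) for x in(-.020,-.014,-.009)])
s=env.read_state();print(np.abs(s["joint_vel"]).max())
E
```

```text
G [288.68944099 156.07453416] [array([289.  , 157.86]), array([289.27, 155.51]), array([289.49, 153.54])]
R [357.57142857 163.72      ] [array([357.3 , 165.54]), array([357.68, 163.2 ]), array([358.  , 161.24])]
0.0036247393340298863
```

Both plates read about −15.4 mm (allowed −20 to −9), with y within 2 mm. Handing in.

```bash
python3 -c "
from cell import *
print(close_job())"
```

```text
the job is handed in; nothing more can be done
None
```

I handed the job in at about 44 s robot time: all four scraps present are in the bin, green hangs fully down on the left lane and red on the right, and neither the cigars nor the glue jar was touched; the hand-in call returned no verdict.

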